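# Make up a bonding load on the spring scale

## Robot

A 6-joint arm with a two-finger parallel gripper is mounted at the origin on the work surface. World frame = base frame: x ahead of the robot, y to its left, z up, the work surface at z = 0. Lengths are in mm, angles in rad, forces in N, time in s.
With the tool pointing down it reaches from about 300 to 850 mm from the base axis. Payload 4.2 kg.
Tool frame: the origin (TCP) lies at the very end of the fingers, on their centre line; the grasp point (between the pads) lies 19 mm behind it; z points along the fingers, y is the line along which they close (so a half turn about z gives the same grasp; the last joint's range is limited). The gripper opens to 91 mm and grips with 3 to 60 N. Pads are 32 mm wide; open, the fingers measure 118 mm over their backs; the gripper's body (76 mm by 178 mm) begins 60 mm behind the grasp point.
Start: joints at [-1.168, 0.32, 1.565, -0, 1.257, -0.02], TCP at [235.936, -524.383, 213.976] pointing down, gripper open.
Joint ranges: [-3.11, 3.11], [-0.84, 2.01], [0.21, 2.61], [-1.34, 4.49], [0.05, 2.63], [-2.56, 2.56]. Speed limits (rad/s): [2.57, 2.57, 3.14, 3.14, 3.14, 3.14].

## Interface

Orientations are given as a unit quaternion [x, y, z, w].
In Python, from plant import readout, imaging, workorder gives the robot as it stands.
- The arm moves only by the tool servo_tool, never from a script. Its argument "plan" is one flat list of numbers, 7 for each row, row after row: the shift along the tool's x, y, z in units of 40 mm (1.0 is 40 mm), then the turn, a rotation vector about the tool's x, y, z in units of 5 degrees (1.0 is 5 degrees), then the opening in per cent of the stroke, from 0 (shut) to 100 (fully open). A call has 1 to 10 rows; each row is the pose to reach, as a shift and turn from the pose commanded when the call began, along the tool's axes at that moment; what a row does not reach only later rows make up. A row lasts 1/10 s, in which the tool goes at most 50 mm and 8.59 degrees, less where a joint would pass 70% of its speed; a pose out of reach is approached as far as the arm can. A call with a gripper value outside its range is refused whole. The fingers move at their own pace and stop on an object; the grip force is fixed at half the most. Time passes only in rows, so rows that repeat a pose let the fingers close. It gives the time, the measured TCP pose, the force, the opening and the grip force at its end, in the units of the state.
- readout.get_state(): the state, without advancing time (a new reading comes with each control period).
- imaging.get_image(name): name is "scene" or "top" or "wrist"; returns a dict with "image" (420x560x3 uint8, red, green, blue), "K" (3x3 intrinsics, pixels), "rvec" (rotation vector, rad) and "tvec" (3), from world to camera coordinates, as OpenCV has them; the wrist camera has in their place "hand_eye" (4x4, takes a point from camera to tool coordinates, whose origin is the TCP and whose axes are the flange's). Camera axes: x right, y down, z forward; pixel columns grow to the right and rows downward; lengths in mm; the calibration is good to about 2 mm. A picture is of the moment at which its call begins: read the wrist's pose just before it. There is no depth.
- workorder.finish_job(): hands the job in; it is judged then, once.
Trained networks look in a picture, given as the dict that the camera call returned (one of the last four; its "shot" number tells which), for a name from the list of things; names that differ only in an ending like _2 or _b are one class to them, and where a whole thing is asked for, a point or a joint stands for the part that bears it (a point fixed in the world has none). Each returns a list of dicts, best first, with "confidence" (0 to 1); they miss things now and then, are a little off and sometimes report something else, mostly with a low value. They report only what shows in the picture. A call takes as long as a camera call. They do not tell look-alikes from the thing itself.
- imaging.recognise(query, picture): "location" ([row, column] in pixels, amid what is visible of it).
- imaging.place_of(query, picture): "location" ([row, column] in pixels: a listed point, or the origin of a listed thing).
The state is a dict: "clock": time; "qpos": joint angles; "dq": joint speeds; "effort": joint torques, N m; "tool_pos": TCP position; "eef_rot": TCP orientation; "force": force on the tool from outside, world axes, zero at the start; "torque": the same for the moment, N m; "grip_width": opening from 0.0 (shut) to 1.0 (fully open); "gripper_force": force on a finger pad.
Only numpy, scipy, OpenCV 4.12 (cv2) and the standard library are available. Lean on these libraries where they do the work, as an engineer would, in place of code of your own. Each camera call takes 0.05 s, during which the arm holds its last target. There are 200 camera calls.

## Task

Make up the load for pressing a glued laptop screen: take the steel ring weights from the pad one at a time and thread each down over the upright spindle of the spring scale's tray until it rests on the tray or on the ring below, and stop as soon as the pointer has come down to the target line that runs all round the gauge post, adding no ring more than that needs. The spindle is not fixed at the middle of the tray, so feel (or look) for it gently: never push, drop or jolt the tray so far down that the pointer gets to the thick overload band at its foot. Leave the spare rings on the pad and do not disturb the screwdriver and the screw box.

Things in the scene. Friction and masses are not known exactly. Their poses are not given: they have to be found in the camera images.
- scale: Spring scale, fixed: grey housing 50 mm high (x -75 to 75, y -50 to 150 mm). Origin on the bench, right under the middle of the round tray; z up. White square gauge post, 20 x 20 mm, centred at y 128 mm, to 130 mm high, black marks: short ticks every 10 mm, a line all round (the target), a thick band at the foot (overload). The pointer is a dark collar round the post, joined to the tray by an arm.
- tray_top (a point): Middle of the tray's top (110 mm across, no rim), 119 mm above the bench at reading 0; sinks with the load. A steel spindle, 10 mm thick, flat top with 1.5 mm round edge, stands upright on the tray, 55 mm tall. It is held by stiff friction and stands anywhere up to 7 mm off this point in the scale's x and 7 mm in y, new each time: its place is not measured.
- scale_tray (a joint): Reading: how far tray and pointer have sunk, m (0 to 0.062). Spring of 150 N/m, about 9.5 mm for a ring. Empty it reads between about 0.005 and 0.021, as the tray's own weight differs. Target line (3 mm thick) centred at 0.032; the overload band begins at 0.056. Two or three rings bring the pointer to the line.
- ring1: Steel ring weight, 44 mm across, 14 mm high, with a 14 mm hole through its middle; about 145 g (a few percent more or less). Origin at the centre of its underside, z along the hole. It starts lying flat on the pad.
- ring2: Steel ring weight, 44 mm across, 14 mm high, with a 14 mm hole through its middle; about 145 g (a few percent more or less). Origin at the centre of its underside, z along the hole. It starts lying flat on the pad.
- ring3: Steel ring weight, 44 mm across, 14 mm high, with a 14 mm hole through its middle; about 145 g (a few percent more or less). Origin at the centre of its underside, z along the hole. It starts lying flat on the pad.
- ring4: Steel ring weight, 44 mm across, 14 mm high, with a 14 mm hole through its middle; about 145 g (a few percent more or less). Origin at the centre of its underside, z along the hole. It starts lying flat on the pad.
- pad: Grey pad, 190 x 190 x 4 mm, fixed on the bench, on which the four rings lie in a 2 by 2 pattern about 104 mm apart. Origin at the centre of its underside.
- driver: Screwdriver, 160 mm long, lying beyond and between scale and pad, 25 mm high at most. Bystander. Origin under its middle.
- screwbox: White open box with small compartments, 70 x 90 x 25 mm, on the near side. Bystander. Origin at the centre of its underside.
Things that resemble listed ones, but are neither listed nor needed, are in the scene too. What is shaped like the ring4 but orange or pink is not meant. Leave any red look-alike of the ring3 alone.

How it is judged:
By the outcome, as a careful person would: the job done as asked, in the order asked, and still so for the second after the job is handed in, with the robot touching nothing.
It also fails if it takes over 72 s, if anything falls off the work surface, if the arm or the gripper's body presses on something with over 40 N, if the wrist force passes 120 N, or if a joint passes its speed limit or range.

## Working session

There is one attempt and no reset: what is moved stays moved. The work goes in short steps, Python scripts to look and compute and a tool call to move; the robot and the scene stay as the last step left them, time stands still between calls to the robot, and variables do not carry over. Pictures are saved under pics/ and viewed, at most 10 in all, crops included, and the job is handed in when it is done.

Besides the shell and the picture viewer there is one more tool, called after "Request:" as name(argument=value, ...), one argument or row to a line, values as JSON. servo_tool: Moves the arm, as the interface text tells. Its arguments: {"type":"object","properties":{"plan":{"type":"array","items":{"type":"number"}}},"required":["plan"]}

```bash
mkdir -p pics
cat > h.py <<'E'
import numpy as np, cv2
from scipy.spatial.transform import Rotation as R
from plant import readout, imaging, workorder
def save(d,n,crop=None,s=1):
    im=d["image"][:,:,::-1]
    if crop: r0,r1,c0,c1=crop; im=im[r0:r1,c0:c1]
    cv2.imwrite("pics/"+n,cv2.resize(im,None,fx=s,fy=s,interpolation=cv2.INTER_CUBIC))
def cam(d,st=None):
    if "hand_eye" in d:
        H=np.array(d["hand_eye"]);T=np.eye(4);T[:3,:3]=R.from_quat(st["eef_rot"]).as_matrix();T[:3,3]=st["tool_pos"]
        M=T@H; return M[:3,:3],M[:3,3]
    Rm=cv2.Rodrigues(np.array(d["rvec"],float))[0]; return Rm.T,-Rm.T@np.array(d["tvec"],float).ravel()
def px2w(d,rc,z,st=None):
    A,o=cam(d,st);v=A@np.linalg.inv(d["K"])@np.array([rc[1],rc[0],1.]);return o+v*(z-o[2])/v[2]
def w2px(d,p,st=None):
    A,o=cam(d,st);q=np.array(d["K"])@(A.T@(np.array(p,float)-o));return q[1]/q[2],q[0]/q[2]
E
python3 - <<'E'
from h import *
np.set_printoptions(precision=1,suppress=True)
st=readout.get_state();print(st)
t=imaging.get_image("top");s=imaging.get_image("scene")
a=t["image"];b=s["image"]
save(t,"top.png");save(s,"scene.png")
for q,z in [("ring1",18),("pad",0),("scale",0),("tray_top",110),("driver",0),("screwbox",0)]:
    for n,d in(("top",t),("scene",s)):
        for r in imaging.place_of(q,d)[:7]: print(q,n,r["location"],r["confidence"],px2w(d,r["location"],4 if q=="ring1" else z))
E
```

```text
{'clock': 0.0, 'qpos': array([-1.2,  0.3,  1.6,  0. ,  1.3, -0. ]), 'dq': array([ 0.,  0., -0., -0., -0., -0.]), 'effort': array([  0. , -41.2, -23.2,   0.1,   0. ,  -0. ]), 'tool_pos': array([ 235.7, -523.9,  213.2]), 'eef_rot': array([ 1. ,  0.2, -0. , -0. ]), 'force': array([ 0.2, -0.5, -0.6]), 'torque': array([ 0. ,  0.1, -0. ]), 'gripper_force': 0.0, 'grip_width': 1.000972198843868}
ring1 top [220.6, 352.4] 0.85 [ 554.4 -137.6    4. ]
ring1 top [247.4, 291.3] 0.82 [493.9  -9.2   4. ]
ring1 top [156.5, 432.9] 0.79 [ 696.8 -307.3    4. ]
ring1 top [258.6, 415.8] 0.68 [ 477.8 -270.8    4. ]
ring1 top [273.0, 363.2] 0.64 [ 444.5 -161.6    4. ]
ring1 top [160.2, 376.1] 0.61 [ 686.3 -186.6    4. ]
ring1 top [203.0, 401.0] 0.55 [ 594.6 -239.9    4. ]
ring1 scene [275.2, 122.9] 0.92 [ 695.5 -300.8    4. ]
ring1 scene [276.4, 179.4] 0.75 [ 679.5 -185.7    4. ]
ring1 scene [187.5, 174.2] 0.61 [ 469.9 -257.5    4. ]
ring1 scene [230.4, 166.0] 0.61 [ 581.1 -243.7    4. ]
ring1 scene [186.6, 215.1] 0.55 [ 452.4 -164.7    4. ]
ring1 scene [227.1, 218.1] 0.54 [ 555.1 -133.5    4. ]
ring1 scene [210.2, 280.2] 0.5 [491.   -6.2   4. ]
pad top [245.6, 383.5] 0.91 [ 503.3 -204.2    0. ]
pad scene [205.1, 192.6] 0.93 [ 507.1 -204.4    0. ]
scale top [204.9, 204.4] 0.62 [580.8 182.1   0. ]
scale scene [255.8, 361.3] 0.92 [571.9 179.8   0. ]
tray_top top [199.3, 193.4] 0.69 [577.6 180.1 110. ]
tray_top top [241.4, 380.5] 0.49 [ 506.3 -178.4  110. ]
tray_top top [180.3, 282.6] 0.37 [618.6   9.  110. ]
tray_top scene [234.1, 371.5] 0.88 [577.3 180.2 110. ]
driver top [180.2, 281.2] 0.76 [638.9  16.7   0. ]
driver top [273.3, 361.2] 0.15 [ 443.6 -158.     0. ]
driver scene [272.3, 276.3] 0.59 [637.3   8.5   0. ]
screwbox top [305.2, 279.5] 0.78 [371.7  12.4   0. ]
screwbox top [199.2, 193.0] 0.73 [592.7 207.7   0. ]
screwbox scene [169.2, 291.6] 0.79 [372.2   2.8   0. ]
```

View pics/top.png

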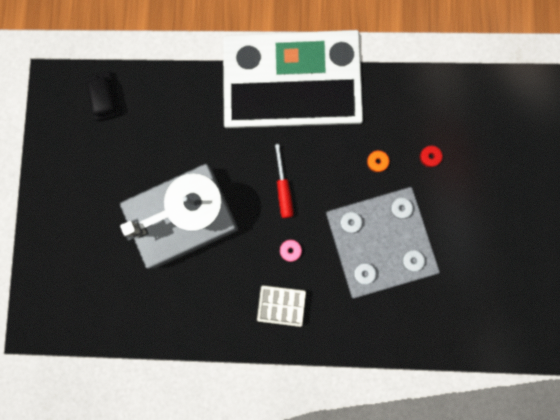

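View pics/scene.png

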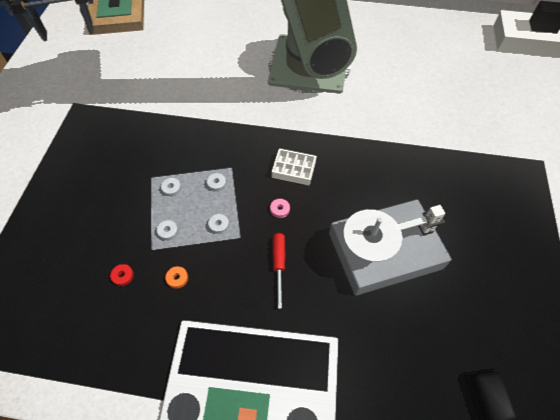

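Steel rings on the grey pad (top view, row/col): A (222,351), B (208,402), C (273,364), D (260,414). Look-alikes that are not meant: orange (160,378), red (156,431), pink (250,291). I'll start with A, check it in a close wrist view, and work out the spindle later.

```bash
cat >> h.py <<'E'
def go(target,yawdeg=0):
    st=readout.get_state();A=R.from_quat(st["eef_rot"]).as_matrix()
    print("t",round(st["clock"],2),"pos",st["tool_pos"].round(1),"F",np.round(st["force"],2),"units",(A.T@(np.array(target)-st["tool_pos"])/40).round(3), "dist",np.linalg.norm(np.array(target)-st["tool_pos"]).round())
E
python3 - <<'E'
from h import *
st=readout.get_state();print(R.from_quat(st["eef_rot"]).as_matrix().round(4))
go([554,-136,140])
w=imaging.get_image("wrist");print(np.array(w["hand_eye"]).round(3),w["K"])
E
```

```text
[[ 9.119e-01  4.103e-01  0.000e+00]
 [ 4.103e-01 -9.119e-01 -1.000e-04]
 [-0.000e+00  1.000e-04 -1.000e+00]]
t 0.7 pos [ 235.9 -524.4  214. ] F [ 0.04  0.06 -0.51] units [11.236 -5.592  1.849] dist 507.0
[[-0.00000e+00 -9.66000e-01 -2.60000e-01  7.25910e+01]
 [ 1.00000e+00 -0.00000e+00 -1.00000e-03 -1.39000e-01]
 [ 1.00000e-03 -2.60000e-01  9.66000e-01 -1.71198e+02]
 [ 0.00000e+00  0.00000e+00  0.00000e+00  1.00000e+00]] [[334.48160134   0.         277.19635264]
 [  0.         334.48160134 217.65648461]
 [  0.           0.           1.        ]]
```

Request:
servo_tool(
  plan=[1.1,-0.55,0.18,0,0,0,70,2.2,-1.1,0.36,0,0,0,70,3.3,-1.65,0.54,0,0,0,70,4.4,-2.2,0.72,0,0,0,70,5.5,-2.75,0.9,0,0,0,70,6.6,-3.3,1.08,0,0,0,70,7.7,-3.85,1.26,0,0,0,70,8.8,-4.4,1.45,0,0,0,70,9.9,-4.95,1.64,0,0,0,70,11.236,-5.592,1.849,0,0,0,70],
)

```text
clock: 1.75
tool_pos: [548.7, -141.7, 141.2]
eef_rot: [0.978, 0.21, 0.0, 0.0]
force: [-0.2, -1.0, 0.4]
grip_width: 0.699
gripper_force: 0.0
```

Request:
servo_tool(
  plan=[0,0,0,0,0,0,70,0,0,0,0,0,0,70],
)

```text
clock: 1.95
tool_pos: [547.9, -142.6, 141.0]
eef_rot: [0.977, 0.211, -0.001, 0.0]
force: [-0.0, 0.4, -0.8]
grip_width: 0.702
gripper_force: 0.0
```

Run:
```python
from h import *
go([554,-136,140])
st=readout.get_state();w=imaging.get_image("wrist");save(w,"w1.png")
for r in imaging.place_of("ring1",w): print(r["location"],round(r["confidence"],2),px2w(w,r["location"],4,st).round(1))
```

```text
t 1.95 pos [ 547.9 -142.6  141. ] F [-0.01  0.44 -0.81] units [ 0.207 -0.088  0.025] dist 9.0
[214.2, 384.0] 0.95 [ 583.1 -237.6    4. ]
[306.4, 254.4] 0.77 [ 442.3 -164.1    4. ]
[207.1, 123.2] 0.77 [487.4  -9.4   4. ]
[90.7, 386.2] 0.76 [ 680.7 -185.4    4. ]
[196.9, 267.5] 0.69 [ 552.7 -129.9    4. ]
[316.0, 353.0] 0.62 [ 474.3 -261.6    4. ]
[130.3, 505.3] 0.57 [ 695.3 -298.3    4. ]
```

View pics/w1.png

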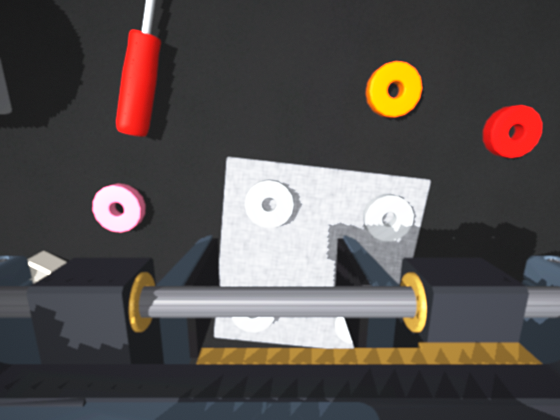

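Wrist view: grey ring A at (204,269) on the pad; orange (90,394), red (130,513) and pink (207,118) are off the pad and stay alone.

Run:
```python
from h import *
st=readout.get_state();w=imaging.get_image("wrist")
g=cv2.cvtColor(w["image"],cv2.COLOR_RGB2GRAY)
c=cv2.HoughCircles(cv2.resize(g,None,fx=2,fy=2)[320:500,450:620],cv2.HOUGH_GRADIENT,1,40,param1=120,param2=15,minRadius=35,maxRadius=60)
print(c[0]/2+[225,160,0] if c is not None else 0)
print(px2w(w,(204,269),18,st)); go([554,-134,60])
```

```text
[[269.25       202.75        22.95000076]]
[ 549.32615192 -134.55027676   18.        ]
t 2.1 pos [ 547.  -144.6  141.6] F [-0.25 -0.22 -0.57] units [ 0.268 -0.171  2.04 ] dist 83.0
```

Request:
servo_tool(
  plan=[0.1,-0.09,0.7,0,0,0,70,0.17,-0.18,1.4,0,0,0,70,0.17,-0.18,2.04,0,0,0,70,0.17,-0.18,2.04,0,0,0,70],
)

```text
clock: 2.5
tool_pos: [547.7, -134.8, 57.1]
eef_rot: [0.978, 0.209, -0.003, -0.001]
force: [-0.7, -0.2, -0.2]
grip_width: 0.7
gripper_force: 0.0
```

Run:
```python
from h import *
st=readout.get_state();w=imaging.get_image("wrist");save(w,"w2.png")
for r in imaging.place_of("ring1",w)[:5]: print(r["location"],round(r["confidence"],2),px2w(w,r["location"],4,st).round(1))
go([550,-134,7]);print(w2px(w,[550,-134,18],st))
```

```text
[248.6, 430.7] 0.83 [ 582.2 -238.1    4. ]
[238.6, 82.4] 0.83 [487.8  -9.6   4. ]
[82.1, 445.9] 0.66 [ 681.3 -189.5    4. ]
[228.7, 276.7] 0.61 [ 550.9 -132.3    4. ]
t 2.6 pos [ 550.8 -135.3   60.4] F [ 0.88 -0.69 -0.02] units [-0.005 -0.037  1.335] dist 53.0
(np.float64(237.1663675410635), np.float64(278.42237416298775))
```

View pics/w2.png

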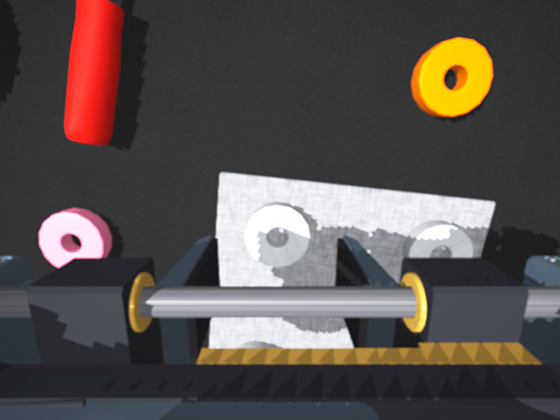

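The close view shows the grey ring centred at (237,277) between the fingers, as predicted.

Request:
servo_tool(
  plan=[0,-0.02,0.6,0,0,0,70,0,-0.02,1.05,0,0,0,70,0,-0.02,1.29,0,0,0,70,0,-0.02,1.31,0,0,0,70,0,-0.02,1.31,0,0,0,30,0,-0.02,1.31,0,0,0,30,0,-0.02,1.31,0,0,0,30,0,-0.02,1.31,0,0,0,30],
)

```text
clock: 3.4
tool_pos: [551.4, -133.6, 8.4]
eef_rot: [0.978, 0.21, 0.001, 0.0]
force: [-1.1, -0.1, 4.9]
grip_width: 0.471
gripper_force: 30.0
```

Run:
```python
from h import *
go([577,182,225]);s=readout.get_state();print(s["gripper_force"],s["grip_width"])
```

```text
t 3.4 pos [ 551.4 -133.6    8.4] F [-1.1  -0.13  4.9 ] units [ 3.829 -6.925 -5.417] dist 384.0
30.001733391545713 0.4711217848225387
```

Request:
servo_tool(
  plan=[0,0,-0.9,0,0,0,30,0,0,-1.9,0,0,0,30,0.35,-0.9,-2.6,0,0,0,30,0.7,-1.8,-3.3,0,0,0,30,1.1,-2.8,-3.9,0,0,0,30,1.5,-3.8,-4.4,0,0,0,30,1.85,-4.8,-4.67,0,0,0,30,2.2,-5.7,-4.67,0,0,0,30,2.5,-6.5,-4.67,0,0,0,30,2.7,-6.93,-4.67,0,0,0,30],
)

```text
clock: 4.4
tool_pos: [534.5, 166.3, 194.1]
eef_rot: [0.977, 0.211, -0.0, -0.0]
force: [0.4, -0.2, -1.1]
grip_width: 0.472
gripper_force: 30.0
```

Request:
servo_tool(
  plan=[0,0,0,0,0,0,30,0,0,0,0,0,0,30,0,0,0,0,0,0,30],
)

```text
clock: 4.7
tool_pos: [535.3, 162.7, 194.0]
eef_rot: [0.978, 0.209, -0.0, 0.0]
force: [0.0, -0.2, -0.9]
grip_width: 0.468
gripper_force: 30.0
```

Run:
```python
from h import *
st=readout.get_state();w=imaging.get_image("wrist");save(w,"w3.png")
go([536,163.5,195]);print(st["grip_width"])
for r in imaging.place_of("tray_top",w)[:3]: print(r["location"],round(r["confidence"],2),px2w(w,r["location"],107,st).round(1))
```

```text
t 4.75 pos [535.4 162.6 194. ] F [ 0.61 -0.01 -1.8 ] units [ 0.024 -0.014 -0.024] dist 1.0
0.4679244895166513
[166.6, 276.4] 0.88 [574.7 181.5 107. ]
```

View pics/w3.png

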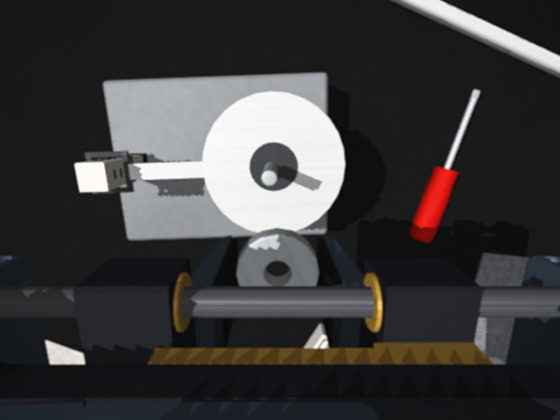

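Wrist view: tray circle centred near (163,273), spindle top about (179,270), held ring's hole (269,277), gauge post left at (175,100).

Run:
```python
from h import *
st=readout.get_state();w=imaging.get_image("wrist")
g=cv2.cvtColor(w["image"],cv2.COLOR_RGB2GRAY)
big=cv2.resize(g,None,fx=4,fy=4,interpolation=cv2.INTER_CUBIC)
save(w,"w4.png",(140,300,220,330),5)
# tray contour
m=(g>205).astype(np.uint8);cs,_=cv2.findContours(m,cv2.RETR_EXTERNAL,cv2.CHAIN_APPROX_NONE)
c=max(cs,key=cv2.contourArea).reshape(-1,2);c=c[(c[:,0]>215)&(c[:,1]<225)]
e=cv2.fitEllipse(cv2.convexHull(c));print("tray",e)
# best tray pose: fit x,y,z to ellipse points
from scipy.optimize import least_squares
A,o=cam(w,st)
pts=c.astype(float)
def res(p):
    out=[]
    V=(A@np.linalg.inv(w["K"])@np.c_[pts[:,0],pts[:,1],np.ones(len(pts))].T).T
    q=o+V*((p[2]-o[2])/V[:,2])[:,None]
    return np.hypot(q[:,0]-p[0],q[:,1]-p[1])-55
f=least_squares(res,[577,181,107],loss="soft_l1");print("tray xyz",f.x.round(1),np.abs(res(f.x)).mean())
# dark hub and spindle
print(g[170:190,258:286])
for z in (155,160,165): print(z,px2w(w,(179,270),z,st).round(1))
print("ringhole",px2w(w,(269,277),st["tool_pos"][2]+10,st).round(1),st["tool_pos"].round(1))
```

```text
tray ((272.7533874511719, 162.4676055908203), (141.49063110351562, 142.56137084960938), 165.16346740722656)
tray xyz [573.2 183.9 102.3] 0.17895617911993614
[[ 73  74  74  75  84 105 124 135 140 140 142 137 125 109  89  75  69  67
   62  50  40  38  39  40  39  38  40  40]
 [ 74  74  74  77  95 125 156 181 193 197 198 195 183 164 134  99  77  66
   61  49  41  39  39  39  38  38  40  40]
 [ 73  74  74  83 116 165 207 226 229 226 224 220 214 202 181 144 105  76
   60  47  41  39  39  38  39  39  41  40]
 [ 73  73  75  97 153 208 236 237 234 229 227 224 220 216 205 183 146 101
   66  49  40  39  39  39  39  39  40  39]
 [ 73  72  81 123 188 232 239 235 231 228 224 222 218 215 212 202 177 133
   80  50  40  39  40  38  38  39  39  40]
 [ 72  71  92 150 214 238 236 232 228 226 223 218 215 213 210 206 194 158
  101  55  40  39  39  39  38  39  39  40]
 [ 71  73 101 169 226 237 233 230 227 224 219 216 213 210 208 206 199 173
  120  65  40  37  40  38  38  39  39  39]
 [ 72  73 105 175 228 235 231 226 224 222 218 213 211 208 207 206 200 179
  130  72  41  41  46  47  45  40  39  39]
 [ 72  
[... 815 characters left out ...]
49 107  78  69  69  75  94 116 135 149 158 160 149 136 117  95  81  74
   74  74  73  74  74  73  72  72  71  71]
 [210 167 115  82  70  68  70  78  87  97 107 109  99  89  80  77  74  75
   74  73  75  74  73  73  71  69  70  77]
 [239 220 180 138 104  79  70  68  69  73  75  78  75  73  74  74  76  76
   74  73  72  72  71  70  69  74  93 124]
 [242 240 232 210 176 139 104  81  74  72  69  69  70  71  72  73  74  73
   71  70  70  71  75  83  99 126 161 196]
 [241 242 242 240 234 211 178 147 128 113  93  78  73  73  73  73  73  75
   75  78  84  98 124 150 172 200 226 238]]
155 [571. 184. 155.]
160 [571.8 184.2 160. ]
165 [572.5 184.4 165. ]
ringhole [536.6 163.7 204.1] [535.4 162.6 194.1]
```

View pics/w4.png

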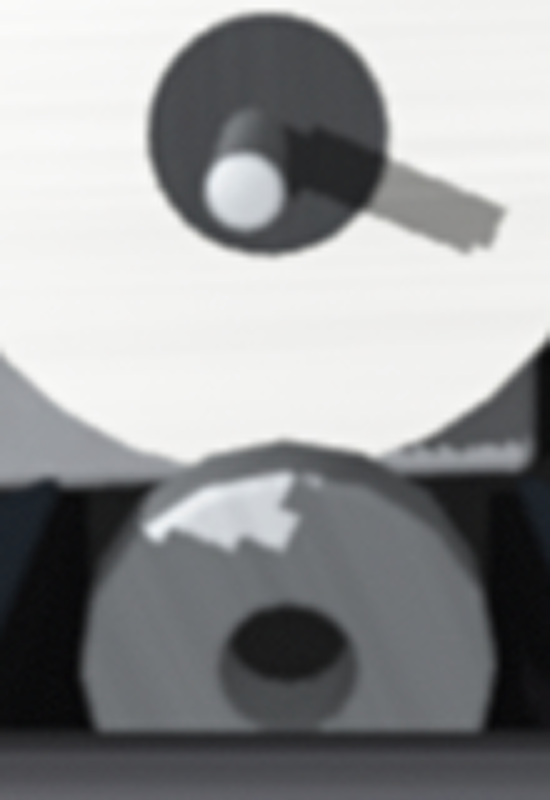

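```bash
cat >> h.py <<'E'
def rel(w,st,sp,zs,hole,dz=10):
    a=px2w(w,sp,zs,st);b=px2w(w,hole,st["tool_pos"][2]+dz,st);A=R.from_quat(st["eef_rot"]).as_matrix()
    d=a-b;print("spindle",a.round(1),"hole",b.round(1),"tool xy mm",(A.T@d)[:2].round(2),"units",((A.T@d)/40)[:2].round(3));return d
E
python3 - <<'E'
from h import *
st=readout.get_state();w=imaging.get_image("wrist")
for z in (154,157,160):rel(w,st,(178,268.7),z,(273.4,277.6))
go([0,0,170])
E
```

```text
spindle [571.2 185.  154. ] hole [534.5 162.4 204.2] tool xy mm [42.71 -5.64] units [ 1.068 -0.141]
spindle [571.6 185.2 157. ] hole [534.5 162.4 204.2] tool xy mm [43.15 -5.56] units [ 1.079 -0.139]
spindle [572.  185.3 160. ] hole [534.5 162.4 204.2] tool xy mm [43.59 -5.48] units [ 1.09  -0.137]
t 4.9 pos [535.5 162.8 194.2] F [ 0.57  0.09 -0.71] units [-13.88   -1.763   0.606] dist 560.0
```

Request:
servo_tool(
  plan=[0.5,-0.07,0.1,0,0,0,30,0.95,-0.13,0.3,0,0,0,30,1.08,-0.139,0.5,0,0,0,30,1.08,-0.139,0.55,0,0,0,30,1.08,-0.139,0.55,0,0,0,30,1.08,-0.139,0.55,0,0,0,30],
)

```text
clock: 5.5
tool_pos: [572.0, 186.0, 172.4]
eef_rot: [0.978, 0.21, -0.0, 0.0]
force: [-0.5, 0.3, -1.0]
grip_width: 0.47
gripper_force: 30.0
```

Run:
```python
from h import *
st=readout.get_state();w=imaging.get_image("wrist")
a=w["image"][220:310,225:330];b=cv2.resize(a,None,fx=4,fy=4,interpolation=cv2.INTER_CUBIC)
s=imaging.get_image("scene");p=[round(v) for v in w2px(s,[572,185,130])];c=cv2.resize(s["image"][p[0]-45:p[0]+45,p[1]-35:p[1]+60],None,fx=4,fy=4,interpolation=cv2.INTER_CUBIC)
cv2.imwrite("pics/m1.png",np.hstack([b,c])[:,:,::-1]);print(np.hstack([b,c]).shape,p)
go([572,185,118])
```

```text
(360, 800, 3) [227, 376]
t 5.6 pos [572.3 186.2 172.7] F [-0.01  0.14 -1.94] units [-0.019  0.025  1.369] dist 55.0
```

View pics/m1.png

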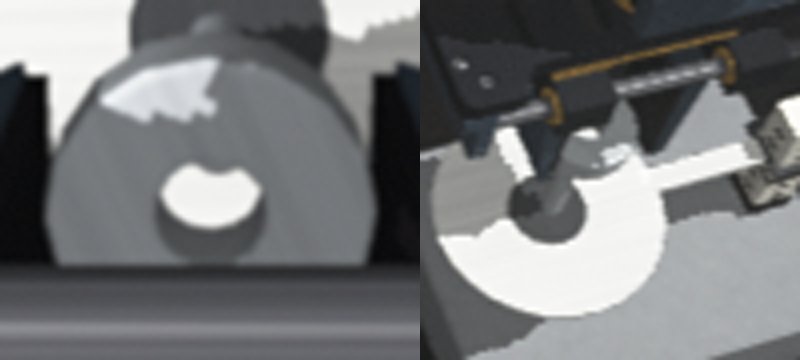

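Run:
```python
from h import *
s=imaging.get_image("scene");st=readout.get_state()
for p in ([573.2,183.9,102.3],[571.6,185.2,102],[571.6,185.2,157],[571.6,185.2,168],[571.6,185.2,182]):
    r,c=w2px(s,p);print(p,round((c-341)*4+420),round((r-182)*4))
im=s["image"][190:245,370:440];cv2.imwrite("pics/s2.png",cv2.resize(im,None,fx=11,fy=10,interpolation=cv2.INTER_CUBIC)[:,:,::-1])
```

```text
[573.2, 183.9, 102.3] 547 209
[571.6, 185.2, 102] 550 207
[571.6, 185.2, 157] 574 151
[571.6, 185.2, 168] 579 138
[571.6, 185.2, 182] 586 122
```

View pics/s2.png

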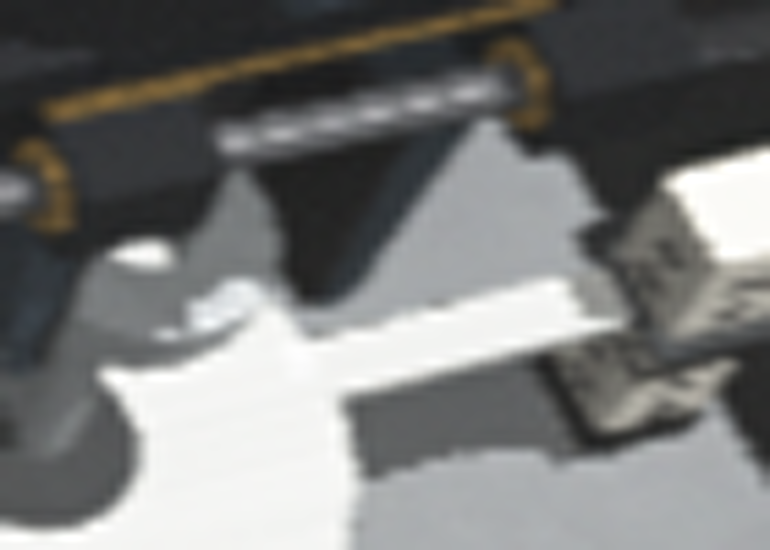

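Ring underside sits centred above the spindle as predicted (spindle base at ~(234,374) in the scene picture). Lowering gently with a force check.

Request:
servo_tool(
  plan=[0,0,0.15,0,0,0,30,0,0,0.3,0,0,0,30,0,0,0.45,0,0,0,30,0,0,0.6,0,0,0,30,0,0,0.64,0,0,0,30,0,0,0.64,0,0,0,30],
)

```text
clock: 6.25
tool_pos: [572.3, 186.5, 146.0]
eef_rot: [0.978, 0.21, -0.0, 0.0]
force: [-0.1, -0.1, -1.2]
grip_width: 0.47
gripper_force: 30.0
```

```bash
cat >> h.py <<'E'
from scipy.optimize import least_squares
def check(xy=None,n=5):
    F=[];P=[]
    for i in range(n):
        st=readout.get_state();w=imaging.get_image("wrist");F.append(np.r_[st["force"],st["torque"]]);P.append(st["tool_pos"])
    g=cv2.cvtColor(w["image"],cv2.COLOR_RGB2GRAY)
    # tray upper edge: first row where white run begins, per column
    st=dict(st,tool_pos=np.mean(P,0));A,o=cam(w,st);pts=[]
    for c in range(225,320,3):
        col=g[:,c].astype(float);r=np.argmax(col>190)
        if 20<r<230: pts.append((c,r-(col[r]-190)/(col[r]-col[r-1]+1e-6)))
    pts=np.array(pts);V=(A@np.linalg.inv(w["K"])@np.c_[pts,np.ones(len(pts))].T).T
    def res(z): q=o+V*((z[0]-o[2])/V[:,2])[:,None];return np.hypot(q[:,0]-573.2,q[:,1]-183.9)-55
    f=least_squares(res,[100],loss="soft_l1")
    print("pos",np.mean(P,0).round(1),"F",np.mean(F,0).round(2),"trayz",f.x.round(1),"resid",np.abs(res(f.x)).mean().round(2),"grip",round(st["grip_width"],3),"t",st["clock"])
    return w,st
E
python3 - <<'E'
from h import *
check()
E
```

```text
pos [572.6 186.6 146.5] F [-0.14 -0.14 -1.58  0.01  0.01 -0.  ] trayz [102.7] resid 0.09 grip 0.474 t 6.45
```

Threaded: no upward force, tray unmoved with the ring's underside well below the spindle top.

Request:
servo_tool(
  plan=[0,0,0.15,0,0,0,30,0,0,0.3,0,0,0,30,0,0,0.45,0,0,0,30,0,0,0.6,0,0,0,30,0,0,0.75,0,0,0,30,0,0,0.88,0,0,0,30,0,0,0.98,0,0,0,30,0,0,1.08,0,0,0,30,0,0,1.16,0,0,0,30,0,0,1.2,0,0,0,30],
)

```text
clock: 7.5
tool_pos: [572.5, 186.5, 98.4]
eef_rot: [0.978, 0.21, -0.0, 0.0]
force: [-0.8, -0.2, 0.4]
grip_width: 0.469
gripper_force: 30.0
```

Run:
```python
from h import *
check()
```

```text
pos [572.5 186.5  98.5] F [-0.63 -0.43  0.14 -0.04  0.16  0.01] trayz [92.7] resid 0.09 grip 0.471 t 7.7
```

Request:
servo_tool(
  plan=[0,0,0,0,0,0,60,0,0,0,0,0,0,66,0,0,0,0,0,0,66,0,0,0,0,0,0,66,0,0,-0.3,0,0,0,66,0,0,-0.9,0,0,0,66,0,0,-1.6,0,0,0,66,-0.2,0,-2.2,0,0,0,66,-0.6,0,-2.4,0,0,0,66,-1.1,0,-2.4,0,0,0,66],
)

```text
clock: 8.75
tool_pos: [533.6, 168.8, 197.4]
eef_rot: [0.978, 0.21, 0.003, -0.0]
force: [0.0, -0.7, -0.4]
grip_width: 0.659
gripper_force: 0.0
```

Request:
servo_tool(
  plan=[0,0,0,0,0,0,66,0,0,0,0,0,0,66,0,0,0,0,0,0,66,0,0,0,0,0,0,66],
)

```text
clock: 9.15
tool_pos: [533.0, 168.7, 194.4]
eef_rot: [0.978, 0.21, 0.0, 0.0]
force: [-0.6, 0.6, 0.4]
grip_width: 0.662
gripper_force: 0.0
```

Run:
```python
from h import *
w,st=check()
print("px spindle pred",w2px(w,[571.6,185.2,147.5],st),"tray",w2px(w,[573.2,183.9,92.8],st))
g=cv2.cvtColor(w["image"],cv2.COLOR_RGB2GRAY);cv2.imwrite("pics/w5.png",w["image"][:,:,::-1])
r,c=[int(v) for v in w2px(w,[571.6,185.2,147.5],st)]
print(g[r-14:r+16:2,c-20:c+22:2])
for r in imaging.place_of("ring1",w)[:4]: print(r["location"],round(r["confidence"],2),px2w(w,r["location"],93,st).round(1))
P,_=cv2.Rodrigues(np.zeros(3))
p=np.array([534,158,195]);go(p)
```

```text
pos [532.8 168.7 194.3] F [ 0.18 -0.    0.27  0.02  0.01  0.01] trayz [100.8] resid 0.11 grip 0.663 t 9.35
px spindle pred (np.float64(175.84632705931085), np.float64(279.09572197078717)) tray (np.float64(165.2743515821141), np.float64(281.0780234919173))
[[225 223 217 216 217 204 143  67  58  76  79  88 145 204 210 211 215 216
  217 215 215]
 [224 222 217 214 208 154  54  58 113 118 102  84  78 161 214 211 214 217
  215 215 215]
 [224 222 219 214 192  92  36  90 130 116 100  84  71  99 198 214 197 197
  215 217 214]
 [223 221 220 216 179  67  42 105 127 112 102  86  72  65 123 159 142 127
  161 198 208]
 [221 222 219 217 178  67  46 114 159 193 200 183 133  73  93 115 113 115
  118 124 142]
 [220 222 220 218 193  88  55 171 235 233 227 219 202 137 102 118 116 115
  118 118 118]
 [218 221 221 220 210 137  84 221 236 228 222 215 210 183 113 116 117 115
  117 118 118]
 [215 220 221 219 219 197 137 224 230 224 217 210 207 198 127 115 117 114
  115 118 119]
 [214 217 220 221 220 217 201 214 224 217 213 208 205 194 159 135 116 113
  114 117 118]
 [215 215 218 221 220 220 214 203 214 213 208 206 201 183 201 206 188 152
  119 112 116]
 [214 214 217 220 221 220 218 211 204 202 201 195 190 200 209 212 211 209
  188 150 131]
 [216 213 215 218 222 220 218 216 214 208 194 199 207 211 206 210 210 209
  210 203 183]
 [217 213 213 217 221 220 219 217 215 217 218 217 213 212 207 207 209 206
  209 201 161]
 [214 214 213 214 218 219 217 217 215 214 218 218 213 211 208 204 207 206
  204 180 147]
 [216 211 211 211 216 219 217 216 214 213 215 217 213 209 210 204 204 197
  175 147 143]]
[164.6, 276.1] 0.65 [572.1 187.8  93. ]
[293.2, 397.0] 0.58 [511.9  41.9  93. ]
t 9.45 pos [532.5 168.5 194.3] F [0.23 0.14 0.47] units [-0.073  0.255 -0.016] dist 11.0
```

Ring 1 is on; spindle top seen at the predicted place. At least two rings are needed, so fetch ring C next.

Request:
servo_tool(
  plan=[-0.5,0.6,0,0,0,0,66,-1.15,1.45,0,0,0,0,66,-1.8,2.3,0.1,0,0,0,66,-2.45,3.15,0.4,0,0,0,66,-3.1,4.0,0.9,0,0,0,66,-3.75,4.8,1.4,0,0,0,66,-4.4,5.6,2.0,0,0,0,66,-4.95,6.3,2.6,0,0,0,66,-5.29,6.75,3.1,0,0,0,66,-5.29,6.75,3.35,0,0,0,66],
)

```text
clock: 10.45
tool_pos: [448.9, -166.5, 59.1]
eef_rot: [0.978, 0.208, -0.001, -0.0]
force: [0.7, 1.8, 0.7]
grip_width: 0.659
gripper_force: 0.0
```

Request:
servo_tool(
  plan=[0,0,0,0,0,0,66,0,0,0,0,0,0,66,0,0,0,0,0,0,66],
)

```text
clock: 10.75
tool_pos: [451.3, -163.9, 61.5]
eef_rot: [0.978, 0.211, 0.001, 0.001]
force: [-0.4, -0.0, 0.3]
grip_width: 0.66
gripper_force: 0.0
```

```bash
cat >> h.py <<'E'
def ringlook(guess):
    P=[]
    for i in range(3):
        st=readout.get_state();w=imaging.get_image("wrist");P.append(st["tool_pos"])
    st=dict(st,tool_pos=np.mean(P,0))
    for r in imaging.place_of("ring1",w)[:5]: print("net",np.round(r["location"]),round(r["confidence"],2),px2w(w,r["location"],4,st).round(1))
    r,c=[int(v) for v in w2px(w,[*guess,18],st)];print("guess px",r,c)
    g=cv2.cvtColor(w["image"],cv2.COLOR_RGB2GRAY)
    t,l=max(r-60,0),max(c-70,0);sub=cv2.resize(g[t:min(r+60,284),l:c+70],None,fx=2,fy=2,interpolation=cv2.INTER_CUBIC)
    for nm,lo,hi in(("outer",25,40),("hole",7,13)):
        k=cv2.HoughCircles(cv2.GaussianBlur(sub,(5,5),0),cv2.HOUGH_GRADIENT,1,20,param1=80,param2=12,minRadius=lo*2,maxRadius=hi*2)
        if k is not None:
            for x,y,q in k[0][:3]: print(nm,(y/2+t).round(1),(x/2+l).round(1),q/2,px2w(w,(y/2+t,x/2+l),18,st).round(1))
    return w,st
E
python3 - <<'E'
from h import *
w,st=ringlook([450.5,-164.6]);save(w,"w6.png")
go([450.5,-164.6,8.4])
E
```

```text
net [88. 81.] 0.86 [487.9  -9.1   4. ]
net [101. 467.] 0.84 [ 582.9 -238.9    4. ]
net [262. 414.] 0.7 [ 471.8 -264.8    4. ]
net [242. 269.] 0.62 [ 442.1 -161.3    4. ]
guess px 240 278
outer 248.2 271.2 31.45 [ 443.2 -162.7   18. ]
outer 238.2 273.2 38.6 [ 450.3 -161.    18. ]
hole 247.8 272.2 10.25 [ 443.8 -163.1   18. ]
hole 242.2 252.2 12.15 [ 441.9 -149.2   18. ]
t 10.95 pos [ 450.8 -164.1   61.2] F [ 0.95 -0.15  0.18] units [-0.012  0.007  1.32 ] dist 53.0
```

Request:
servo_tool(
  plan=[-0.155,-0.1,0.3,0,0,0,66,-0.155,-0.1,0.7,0,0,0,66,-0.155,-0.1,1.05,0,0,0,66,-0.155,-0.1,1.27,0,0,0,66,-0.155,-0.1,1.31,0,0,0,66,-0.155,-0.1,1.31,0,0,0,30,-0.155,-0.1,1.31,0,0,0,30,-0.155,-0.1,1.31,0,0,0,30,-0.155,-0.1,1.31,0,0,0,30],
)

```text
clock: 11.85
tool_pos: [443.4, -163.7, 8.8]
eef_rot: [0.978, 0.21, 0.001, 0.0]
force: [-0.4, 0.1, 2.0]
grip_width: 0.465
gripper_force: 30.0
```

Run:
```python
from h import *
st=readout.get_state();print(st["gripper_force"],st["grip_width"]);go([535,166,192])
```

```text
30.00060796737671 0.46544155140074167
t 11.85 pos [ 443.4 -163.7    8.8] F [-0.45  0.12  2.02] units [ 5.474 -6.572 -4.582] dist 388.0
```

Request:
servo_tool(
  plan=[0,0,-0.9,0,0,0,30,0.3,-0.3,-1.9,0,0,0,30,0.9,-1.0,-2.7,0,0,0,30,1.6,-1.85,-3.4,0,0,0,30,2.3,-2.7,-4.0,0,0,0,30,3.0,-3.55,-4.45,0,0,0,30,3.7,-4.4,-4.58,0,0,0,30,4.4,-5.25,-4.58,0,0,0,30,5.0,-6.0,-4.58,0,0,0,30,5.474,-6.572,-4.58,0,0,0,30],
)

```text
clock: 12.85
tool_pos: [534.6, 168.4, 191.2]
eef_rot: [0.978, 0.211, -0.0, -0.0]
force: [0.4, -0.3, -2.1]
grip_width: 0.465
gripper_force: 30.0
```

Request:
servo_tool(
  plan=[0,0,0,0,0,0,30,0,0,0,0,0,0,30,0,0,0,0,0,0,30],
)

```text
clock: 13.15
tool_pos: [534.2, 165.2, 191.1]
eef_rot: [0.978, 0.21, -0.001, 0.0]
force: [-0.2, -0.2, -1.3]
grip_width: 0.467
gripper_force: 30.0
```

```bash
cat >> h.py <<'E'
def holdlook(zs):
    P=[]
    for i in range(4):
        st=readout.get_state();w=imaging.get_image("wrist");P.append(st["tool_pos"])
    st=dict(st,tool_pos=np.mean(P,0));g=cv2.cvtColor(w["image"],cv2.COLOR_RGB2GRAY)
    # held ring hole: dark/outline by Hough near TCP
    sub=cv2.resize(g[235:286,240:315],None,fx=4,fy=4,interpolation=cv2.INTER_CUBIC)
    k=cv2.HoughCircles(cv2.GaussianBlur(sub,(5,5),0),cv2.HOUGH_GRADIENT,1,10,param1=60,param2=10,minRadius=46,maxRadius=64)
    if k is not None:
        for x,y,q in k[0][:4]: print("hole",(y/4+235).round(1),(x/4+240).round(1),q/4)
    r,c=[int(v) for v in w2px(w,[571.6,185.2,zs],st)];print("spindle pred",r,c,"t",st["clock"],st["tool_pos"].round(1))
    sub=cv2.resize(g[r-20:r+20,c-20:c+20],None,fx=4,fy=4,interpolation=cv2.INTER_CUBIC)
    k=cv2.HoughCircles(cv2.GaussianBlur(sub,(5,5),0),cv2.HOUGH_GRADIENT,1,10,param1=60,param2=8,minRadius=24,maxRadius=36)
    if k is not None:
        for x,y,q in k[0][:4]: print("sp",(y/4+r-20).round(1),(x/4+c-20).round(1),q/4)
    return w,st
E
python3 - <<'E'
from h import *
w,st=holdlook(147.5);save(w,"w7.png")
rel(w,st,w2px(w,[571.6,185.2,147.5],st),147.5,(273.4,277.6))
E
```

```text
hole 273.4 277.4 15.175
hole 270.9 276.9 12.675
hole 270.6 279.6 11.65
hole 248.9 264.1 14.425
spindle pred 176 272 t 13.3 [534.3 165.1 191.3]
sp 168.6 272.1 8.575
sp 176.9 272.9 7.475
sp 169.6 274.9 7.7
sp 173.4 287.1 6.3
spindle [571.6 185.2 147.5] hole [533.4 164.8 201.3] tool xy mm [43.21 -3.  ] units [ 1.08  -0.075]
```

Run:
```python
from h import *
a=cv2.imread("pics/w3.png",0);b=cv2.imread("pics/w7.png",0)
up=lambda i:cv2.resize(i,None,fx=4,fy=4,interpolation=cv2.INTER_CUBIC)
for box in((256,283,255,300),(250,283,240,315)):
    t=up(a)[box[0]*4:box[1]*4,box[2]*4:box[3]*4]
    m=cv2.matchTemplate(up(b)[225*4:288*4,225*4:330*4],t,cv2.TM_CCOEFF_NORMED);_,v,_,l=cv2.minMaxLoc(m)
    print(v,"drow",(l[1]/4+225-box[0]),"dcol",(l[0]/4+225-box[2]))
st=readout.get_state();w=imaging.get_image("wrist")
for h in((273.4,277.6),(272.,277.2)): rel(w,st,(176.9,272.9),147.5,h)
go([0,0,162])
```

```text
0.9974575638771057 drow -2.75 dcol 0.0
0.9694148302078247 drow -2.25 dcol 0.0
spindle [571.5 185.2 147.5] hole [533.6 164.9 201.5] tool xy mm [42.86 -3.03] units [ 1.072 -0.076]
spindle [571.5 185.2 147.5] hole [534.3 165.4 201.5] tool xy mm [42.07 -2.82] units [ 1.052 -0.07 ]
t 13.4 pos [534.6 165.3 191.5] F [ 0.68 -0.18 -1.36] units [-13.887  -1.7     0.736] dist 560.0
```

Request:
servo_tool(
  plan=[0.6,-0.04,0.1,0,0,0,30,1.0,-0.07,0.4,0,0,0,30,1.036,-0.072,0.75,0,0,0,30,1.036,-0.072,0.85,0,0,0,30,1.036,-0.072,0.85,0,0,0,30,1.036,-0.072,1.0,0,0,0,30,1.036,-0.072,1.15,0,0,0,30,1.036,-0.072,1.3,0,0,0,30,1.036,-0.072,1.41,0,0,0,30,1.036,-0.072,1.41,0,0,0,30],
)

```text
clock: 14.4
tool_pos: [570.8, 185.5, 134.1]
eef_rot: [0.978, 0.21, -0.001, 0.0]
force: [-1.0, -0.3, -0.9]
grip_width: 0.468
gripper_force: 30.0
```

Run:
```python
from h import *
check()
```

```text
pos [571.2 185.7 134.8] F [-0.36  0.19 -1.42 -0.    0.    0.  ] trayz [95.8] resid 0.11 grip 0.465 t 14.6
```

Request:
servo_tool(
  plan=[0,0,0.15,0,0,0,30,0,0,0.3,0,0,0,30,0,0,0.45,0,0,0,30,0,0,0.57,0,0,0,30,0,0,0.66,0,0,0,30,0,0,0.74,0,0,0,30,0,0,0.8,0,0,0,30,0,0,0.84,0,0,0,30,0,0,0.84,0,0,0,30],
)

```text
clock: 15.55
tool_pos: [571.3, 185.7, 101.3]
eef_rot: [0.978, 0.21, -0.0, 0.0]
force: [-0.9, -1.3, 0.5]
grip_width: 0.466
gripper_force: 30.0
```

Run:
```python
from h import *
check()
```

```text
pos [571.4 185.7 101.5] F [-1.2  -0.38  0.57 -0.08  0.18 -0.02] trayz [80.5] resid 0.09 grip 0.47 t 15.75
```

Request:
servo_tool(
  plan=[0,0,0,0,0,0,60,0,0,0,0,0,0,66,0,0,0,0,0,0,66,0,0,0,0,0,0,66,0,0,-0.3,0,0,0,66,0,0,-0.9,0,0,0,66,0,0,-1.6,0,0,0,66,0.3,0.4,-2.3,1.5,0,0,66,0.7,1.0,-2.4,3,0,0,66,0.95,1.5,-2.4,4.5,0,0,66],
)

```text
clock: 16.8
tool_pos: [633.0, 146.7, 201.6]
eef_rot: [0.958, 0.207, -0.037, -0.193]
force: [0.3, 0.6, -1.1]
grip_width: 0.66
gripper_force: 0.0
```

Request:
servo_tool(
  plan=[0,0,0,0.5,0,0,66,0,0,0,0.5,0,0,66,0,0,0,0.5,0,0,66,0,0,0,0.5,0,0,66],
)

```text
clock: 17.2
tool_pos: [630.1, 147.7, 198.4]
eef_rot: [0.954, 0.206, -0.045, -0.211]
force: [-0.1, 0.2, 0.4]
grip_width: 0.663
gripper_force: 0.0
```

Run:
```python
from h import *
st=readout.get_state();w=imaging.get_image("wrist");print(st["tool_pos"],st["eef_rot"],st["grip_width"])
save(w,"w8full.png")
u=np.array([-0.41,0.912,0]);p=np.array([573.2,183.9,0])+128*u
for z in(50,130):print(z,[round(v) for v in w2px(w,p+[0,0,z],st)])
r,c=[int(v) for v in w2px(w,p+[0,0,90],st)]
a=cv2.resize(w["image"][max(r-55,0):r+55,max(c-70,0):c+70],None,fx=5.4,fy=5.4,interpolation=cv2.INTER_CUBIC);print(a.shape,r-55,c-70)
cv2.imwrite("pics/g1.png",a[:,:,::-1])
```

```text
[630.11515876 147.74606316 198.36230421] [ 0.95446053  0.20582811 -0.04496108 -0.21123064] 0.6625915042066879
50 [223, 190]
130 [243, 137]
(594, 756, 3) 176 96
```

View pics/g1.png

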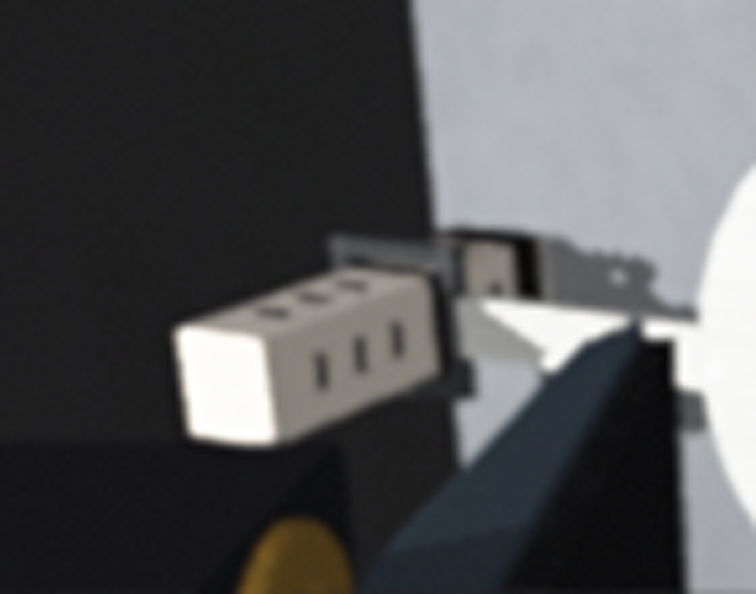

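Gauge crop: ticks 0/10/20 at x≈320/360/397 and 50 at 495, with the overload band from ≈513. Projective spacing puts the target line (30.5–33.5) at x≈433–443. The collar's top edge is at ≈435–437, so the pointer is on the line with two rings. One last look at the stack.

Run:
```python
from h import *
st=readout.get_state();w=imaging.get_image("wrist");t=imaging.get_image("top")
r,c=[int(v) for v in w2px(w,[572,185,110],st)];print(r,c)
a=cv2.resize(w["image"][max(0,r-70):r+70,c-70:c+70],(400,400),interpolation=cv2.INTER_CUBIC)
b=cv2.resize(t["image"][120:320,110:450],(400,400*200//340),interpolation=cv2.INTER_CUBIC);b=np.vstack([b,np.zeros((400-b.shape[0],400,3),np.uint8)])
cv2.imwrite("pics/fin.png",np.hstack([a,b])[:,:,::-1])
```

```text
257 260
```

View pics/fin.png

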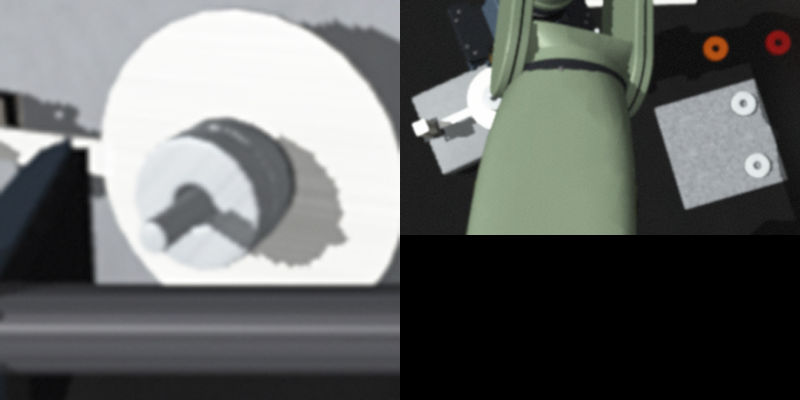

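The tray holds two rings threaded flat on the spindle (stack top at about (205,200) in the left crop). The two spare rings are on the pad, and nothing is touching the tray.

```bash
python3 -c "
from h import *
print(workorder.finish_job())"
```

```text
the job is handed in; nothing more can be done
None
```

I threaded two steel rings onto the spindle, which brought the pointer to the target line (about 31 mm or a little more, read from the gauge picture), clear of the overload band; the two spare rings are still on the pad, the arm never went near the screwdriver or screw box, and the job was handed in at about 17 s.

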